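Raise the snap-button work lamp to its mark

TASK

The cordless work lamp on the bench is set too low to work under. Pinch the spring button on its mast flush and slide the lamp up, one hole at a time so that the button clicks out at each, until it is locked in the hole with the yellow band. Do not let the lamp drop, and leave the other things on the bench where they lie.

Things in the scene. Friction and masses are not known exactly. Their poses are not given: they have to be found in the camera images.
- stand: dark steel magnetic base, 150 x 110 x 30 mm, held fast to the bench; origin under its centre, +x from the lamp's front to its back (roughly away from the robot), +y left. A square dark steel inner tube (the mast) is fixed in it, leaning back 18 degrees: it leaves the base at (-0.045, 0, 0.030) m in this frame, along (0.309, 0, 0.951)
- button_tip (a point): crown of the spring button, a domed steel pin 14 mm across, fixed in height on the mast, 145 mm up its axis; it stands out through a hole in the sleeve's left (stand's +y) face, 6 mm proud. At rest the crown is 22 mm left of the mast axis, at (-0.0002, 0.022, 0.168) m in the stand's frame. It moves along the stand's y only. Site axes: y out of the face, z up the mast
- button (a joint): depth the button is pressed, m: 0 = fully out (in a hole: sleeve locked both ways), 0.006 = flush with the sleeve's face, 0.0075 = riding under the sleeve's wall between holes, 0.0095 stop. Spring 4 N at 0, 7 N when flush. Held flush by a finger, it is pushed under by the hole's rim as soon as the sleeve is slid (5 to 15 N along the mast, besides the weight)
- sleeve (a joint): height of sleeve and lamp along the mast, m: 0 = first hole (start), 0.036 second, 0.072 third (yellow band), 0.108 fourth, 0.112 stop; about 1 mm play in a hole. Between holes the button rides under the wall and springs out by itself at the next hole unless a finger covers that. Sleeve and lamp weigh 0.36 to 0.63 kg, friction about 2 N: unlocked and let go, they slide down
- sleeve_mid (a point): on the axis of the sleeve, level with its first (highest) hole; moves with it; z up the mast. Sleeve: grey square tube, 32 x 32 mm, 2 mm walls, from 124 mm below to 165 mm above this point; four 15.5 mm holes, 36 mm apart, in its left face. It is in the way of a tool pointing straight down: pinch button and far face from the front (-x), tool tilted 25 to 40 degrees from vertical, with about 30 N
- lamp_head (a point): middle of the black and yellow LED head, about 90 x 158 x 60 mm, long side along the stand's y; fixed on top of the sleeve, 231 mm up the axis from the first hole. Head and bracket begin 160 mm above that hole
- band_hole (a point): centre of the hole with the yellow band (26 mm high), on the sleeve's left face; moves with the sleeve. 72 mm below the button along the mast at the start, level with it when the job is done
- tin: white tin with a slip lid, 70 mm across, 102 mm high, standing behind the lamp; bystander; origin under its centre
- bottle: white screw-cap bottle, 40 mm across, 80 mm high, front left; bystander; origin under its centre
- driver: red-handled screwdriver, 190 mm long, lying well to the right of the lamp; bystander; origin under its centre
- dinrail: yellowish slotted top-hat rail, 35 x 160 x 8 mm, lying in front of the lamp; bystander; origin under its centre
- cutter: red-handled side cutter, 146 mm long, lying to the right of the lamp's base; bystander; origin under its centre
- terminal: blue terminal block, 40 x 48 x 10 mm, lying beside the left end of the rail; bystander; origin under its centre

How it is judged:
By the outcome, as a careful person would: the job done as asked, in the order asked, and still so for the second after the job is handed in, with the robot touching nothing.
It also fails if it takes over 51 s, if anything falls off the work surface, if the arm or the gripper's body presses on something with over 40 N, if the wrist force passes 120 N, or if a joint passes its speed limit or range.

ROBOT

A 7-joint arm with a two-finger parallel gripper is mounted at the origin on a cart in front of the work surface, level with it; the furniture and walls round the work are solid. World frame = base frame: x ahead of the robot, y to its left, z up, the work surface at z = 0. Lengths are in m, angles in rad, forces in N, time in s.
With the tool pointing down it reaches from about 0.425 to 0.875 m from the base axis. Payload 4.7 kg.
Tool frame: the origin (TCP) lies between the finger pads, 19 mm behind the fingertips; this is the grasp point; z points along the fingers, y is the line along which they close (so a half turn about z gives the same grasp; the last joint's range is limited). The gripper opens to 87 mm and grips with 3 to 60 N. Pads are 19 mm wide; open, the fingers measure 117 mm over their backs; the gripper's body (75 mm by 190 mm) begins 51 mm behind the grasp point.
Start: joints at [1.249, 0.321, -0.07, 1.45, 0.023, 1.371, -0.057], TCP at [0.214, -0.614, 0.241] pointing down, gripper open.
Joint ranges: [-2.86, 2.86], [-0.3, 2.09], [-1.38, 1.24], [0.06, 2.45], [-1.56, 4.7], [0.09, 2.05], [-2.69, 2.69]. Speed limits (rad/s): [2.57, 2.57, 3.14, 3.14, 3.14, 3.14, 3.14].

INTERFACE

Orientations are given as a unit quaternion [w, x, y, z].
In Python, from bench import robot, imaging gives the robot as it stands (robot), with the cameras (imaging).
- The arm moves only by the tool creep_tool, called after ">>>" as name(argument=value, ...), one argument or row to a line, values as JSON. Schema: {"type":"object","properties":{"increments":{"type":"string"},"aperture":{"type":"number"},"only":{"type":"string"},"quiet":{"type":"boolean"},"lines":{"type":"string"}},"required":["increments"],"additionalProperties":false}. increments is a string of 1 to 20 rows, parted by a bar, with the numbers parted by commas; each row has 6 numbers: dx, dy, dz in m, then a rotation vector rx, ry, rz in rad; each row shifts and turns the commanded pose from where the row before left it, along the tool's axes as they then stand; what a row does not reach is not made up. A row lasts 1/8 s, in which the tool goes at most 0.0625 m and 0.188 rad, less where a joint would pass 70% of its speed; a pose out of reach is approached as far as the arm can. aperture is the finger opening in m, set as the call begins (left out keeps the last). The fingers move at their own pace and stop on an object; the grip force is fixed at half the most. Time passes only in rows, so rows that do not move let the fingers close. The tool returns the time, the measured TCP pose, the force, the opening and the grip force at its end. only (a regular expression) keeps the lines of the reply that match it, lines (a string "A,B") keeps lines A to B, and quiet returns only ok. Input that does not fit is refused with a message, and nothing moves.
- robot.get_state(): the state, without advancing time (a new reading comes with each control period).
- imaging.capture(name): name is "scene" or "top" or "wrist"; returns a dict with "image" (400x640x3 uint8, blue, green, red), "intrinsics" (3x3 intrinsics, pixels), "distortion" ([k1, k2, p1, p2, k3] as OpenCV has them; the pictures are not rectified), "rvec" (rotation vector, rad) and "tvec" (3), from world to camera coordinates, as OpenCV has them. Camera axes: x right, y down, z forward; pixel columns grow to the right and rows downward; lengths in m; the calibration is good to about 2 mm. A picture is of the moment at which its call begins. There is no depth.
- robot.close_job(): hands the job in; it is judged then, once.
The state is a dict: "clock": time; "joint_positions": joint angles; "dq": joint speeds; "joint_efforts": joint torques, N m; "position": TCP position; "tool_rot": TCP orientation; "ft_force": force on the tool from outside, world axes, zero at the start; "moment": the same for the moment, N m; "opening": finger opening in m; "gripper_force": force on a finger pad.
Only numpy, scipy, OpenCV 4.12 (cv2) and the standard library are available. Lean on these libraries where they do the work, as an engineer would, in place of code of your own. Each camera call takes 0.05 s, during which the arm holds its last target. There are 200 camera calls.

## Working session

There is one attempt and no reset: what is moved stays moved. The work goes in short steps, Python scripts to look and compute and a tool call to move; the robot and the scene stay as the last step left them, time stands still between calls to the robot, and variables do not carry over. Pictures are saved under pics/ and viewed, at most 10 in all, crops included, and the job is handed in when it is done.

```bash
ls; mkdir -p pics; python3 - <<'E'
from bench import robot, imaging
import cv2,numpy as np
for n in("scene","top"):
    c=imaging.capture(n);cv2.imwrite(f"pics/{n}0.png",c["image"])
    R=cv2.Rodrigues(np.array(c["rvec"]))[0];print(n,c["intrinsics"],c["distortion"],-R.T@np.array(c["tvec"]).ravel(),R)
    np.savez(n+"0.npz",**c)
print(robot.get_state())
E
```

```text
bench.py
pics
scene [[370.26090258   0.         318.54904503]
 [  0.         370.26090258 196.83824393]
 [  0.           0.           1.        ]] [0.00276964 0.         0.         0.         0.        ] [ 0.04048649 -0.49087766  1.01184934] [[ 0.63953972 -0.76862942  0.0140627 ]
 [-0.56011314 -0.47841688 -0.67630656]
 [ 0.52655695  0.4246482  -0.73648604]]
top [[364.9152984    0.         316.77849578]
 [  0.         364.9152984  203.40997456]
 [  0.           0.           1.        ]] [-0.02419763  0.          0.          0.          0.        ] [ 0.54034347 -0.00892632  1.48413614] [[ 5.08159597e-03 -9.99986806e-01  7.51792439e-04]
 [-9.99405164e-01 -5.10428174e-03 -3.41066759e-02]
 [ 3.41100633e-02 -5.78028899e-04 -9.99417915e-01]]
{'clock': 0.1, 'joint_positions': array([ 1.24910718,  0.32175697, -0.07008217,  1.45154761,  0.02256881,
        1.37082342, -0.05690926]), 'dq': array([-3.06273735e-04, -1.73202891e-03,  1.15408083e-04, -4.31853484e-03,
       -4.13778523e-05,  1.69085467e-04,  4.72055510e-04]), 'joint_efforts': array([-1.40328025e-04, -4.92574131e+01, -4.05483562e-01, -3.13399494e+01,
       -6.41250028e-02,  3.94858117e-02,  6.19637854e-05]), 'position': array([ 0.21399323, -0.61326611,  0.24026829]), 'tool_rot': array([-8.56176491e-04,  9.85937585e-01,  1.67111679e-01, -1.77876418e-04]), 'ft_force': array([ 0.18487884, -0.01518608,  0.02132471]), 'moment': array([0.01959806, 0.02600423, 0.03838521]), 'gripper_force': 0.0, 'opening': 0.08732945003739968}
```

View pics/scene0.png

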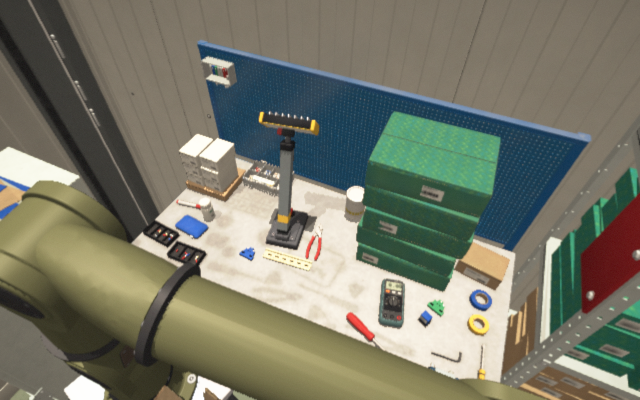

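View pics/top0.png

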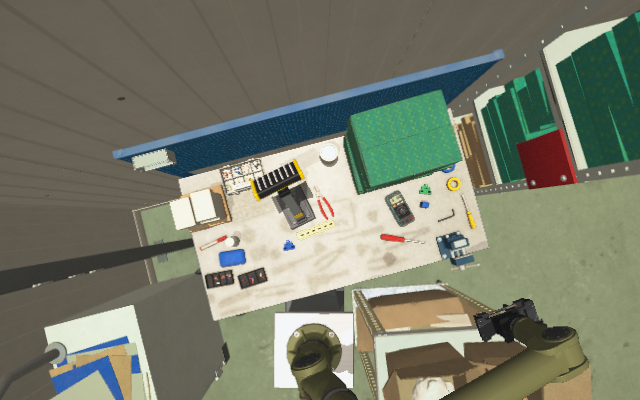

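Scene picture: lamp head at about (289,123), sleeve running (287,140)–(285,230), base around (290,232), rail in front (288,259), cutter right (316,243), tin at (355,203). Top picture: head (277,180), base (294,208), rail (314,230).

```bash
python3 - <<'E'
import cv2,numpy as np
t=cv2.imread("pics/top0.png")[145:245,240:340];s=cv2.imread("pics/scene0.png")[105:255,235:335]
a=cv2.resize(t,None,fx=4,fy=4,interpolation=2);b=cv2.resize(s,None,fx=4,fy=4,interpolation=2)
o=np.zeros((600,800,3),np.uint8);o[:400,:400]=a;o[:,400:]=b
cv2.imwrite("pics/z.png",o)
E
```

```text
(no output)
```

View pics/z.png

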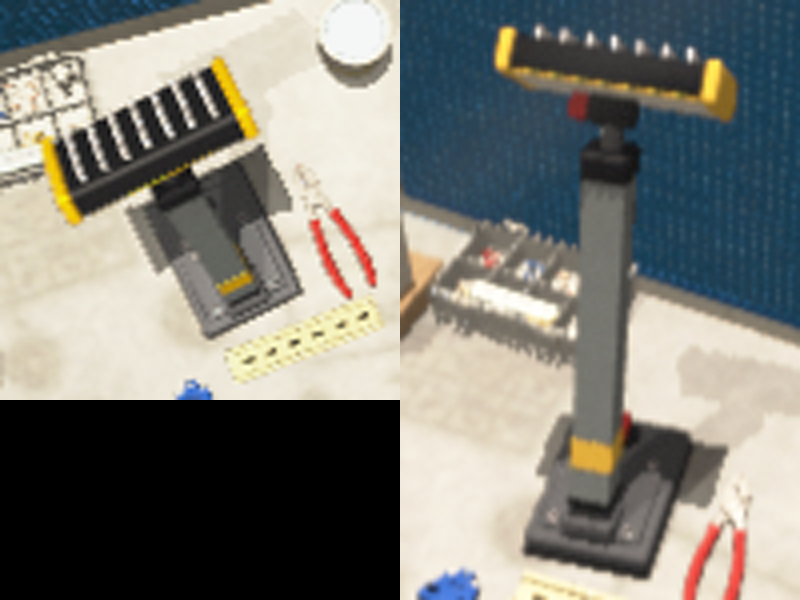

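The enlarged crops show the base's corners, the sleeve's front face with the yellow band (z crop 596,454 in scene; 234,284 in top), and the head's yellow ends. The button is on the hidden side. I'll fit the stand's x, y and yaw to these points.

```bash
cat > h.py <<'E'
import numpy as np,cv2
from scipy.spatial.transform import Rotation as Ro
A=np.array([np.sin(np.radians(18)),0,np.cos(np.radians(18))]);N=np.array([-A[2],0,A[0]]);B=np.array([-.045,0,.030]);Y=np.array([0,1,0])
def mast(s,n=0,y=0): return B+A*s+N*n+Y*y
def W(p,P): return Ro.from_euler('z',p[2]).apply(P)+[p[0],p[1],0]
def proj(c,P): return cv2.projectPoints(np.atleast_2d(P).astype(float),c["rvec"],c["tvec"],c["intrinsics"],c["distortion"])[0].reshape(-1,2)
E
cat > fit.py <<'E'
from h import *
from scipy.optimize import least_squares
T=lambda u,v:((u+.5)/4-.5+240,(v+.5)/4-.5+145)
S=lambda u,v:((u-400+.5)/4-.5+235,(v+.5)/4-.5+105)
ob={"top":[(T(211,337),[-.075,.055,.015]),(T(301,292),[-.075,-.055,.015]),(T(234,281),mast(.073,.016)),
 (T(219,290),mast(.060,.016,.016)),(T(252,273),mast(.060,.016,-.016)),],
 "scene":[(S(526,553),[-.075,.055,0]),(S(650,577),[-.075,-.055,0]),(S(692,434),[.075,-.055,.03]),
 (S(596,454),mast(.073,.016)),(S(571,467),mast(.06,.016,.016)),(S(615,473),mast(.06,.016,-.016)),(S(575,437),mast(.086,.016,.016)),(S(620,442),mast(.086,.016,-.016)),(S(583,185),mast(.310,.016,.016)),(S(630,185),mast(.310,.016,-.016))]}
C={n:np.load(n+"0.npz") for n in ob}
def res(p): return np.concatenate([(proj(C[n],W(p,np.array([q for _,q in ob[n]])))-[m for m,_ in ob[n]]).ravel() for n in ob])
r=least_squares(res,[.6,0.05,.4],loss="soft_l1");p=r.x
print(p,np.degrees(p[2]));print(res(p).reshape(-1,2).round(1).tolist())
np.save("p.npy",p)
print("button",W(p,np.array([[-.0002,.022,.168],mast(.145)])))
E
python3 fit.py
```

```text
[0.57938142 0.07540783 0.45643058] 26.15154604918978
[[-1.0, -0.1], [1.1, -0.8], [0.5, -0.5], [1.1, 0.1], [0.4, 0.6], [-0.6, 0.7], [0.3, 1.5], [1.3, -2.6], [-0.7, 0.2], [0.6, -0.6], [-0.7, -0.1], [-0.1, 0.0], [-1.6, 0.7], [0.4, -3.2], [-0.5, -1.4]]
button [[0.56950546 0.09506757 0.168     ]
 [0.57920859 0.07532297 0.16790319]]
```

```bash
cat >> h.py <<'E'
def grasp(p,s,T=38,back=0,yoff=0):
    "TCP pose in world: s up the mast, backed off along the tool"
    t=np.radians(T);z=np.array([np.sin(t),0,-np.cos(t)]);x=np.array([np.cos(t),0,np.sin(t)])
    R=Ro.from_euler('z',p[2])*Ro.from_matrix(np.c_[x,-Y,z])
    return W(p,mast(s,0,yoff)-back*z),R
def tool(st): return np.array(st["position"]),Ro.from_quat(np.roll(st["tool_rot"],-1))
def delta(st,g):
    P,R=tool(st);return np.r_[R.inv().apply(g[0]-P),(R.inv()*g[1]).as_rotvec()]
E
python3 - <<'E'
from h import *;from bench import robot, imaging
p=np.load("p.npy");st=robot.get_state();g=grasp(p,.145,back=.12)
print(g[0],delta(st,g).round(4))
E
```

```text
[0.51289214 0.04276086 0.26246449] [ 0.4984 -0.5209 -0.0213  0.0383  0.6624 -0.1168]
```

>>> creep_tool(
  increments="0.0384,-0.04,-0.0016,0,0,0 | 0.0384,-0.04,-0.0016,0,0,0 | 0.0384,-0.04,-0.0016,0,0,0 | 0.0384,-0.04,-0.0016,0,0,0 | 0.0384,-0.04,-0.0016,0,0,0 | 0.0384,-0.04,-0.0016,0,0,0 | 0.0384,-0.04,-0.0016,0,0,0 | 0.0384,-0.04,-0.0016,0,0,0 | 0.0384,-0.04,-0.0016,0,0,0 | 0.0384,-0.04,-0.0016,0,0,0 | 0.0384,-0.04,-0.0016,0,0,0 | 0.0384,-0.04,-0.0016,0,0,0 | 0.0384,-0.04,-0.0016,0,0,0 | 0,0,0,0.01,0.166,-0.029 | 0,0,0,0.01,0.166,-0.029 | 0,0,0,0.01,0.166,-0.029 | 0,0,0,0.01,0.166,-0.029 | 0,0,0,0,0,0",
  aperture=0.087,
)

```text
clock: 2.35
position: [0.5287, 0.0399, 0.2481]
tool_rot: [-0.081, 0.924, 0.213, 0.308]
ft_force: [-0.5, -0.0, 0.1]
opening: 0.0869
gripper_force: 0.0
```

```bash
python3 - <<'E'
from h import *;from bench import robot, imaging
p=np.load("p.npy");st=robot.get_state();print(st["joint_positions"].round(2),delta(st,grasp(p,.145,back=.12)).round(4))
c=imaging.capture("wrist");np.savez("w1.npz",**c);cv2.imwrite("pics/w1.png",c["image"])
print(proj(c,W(p,np.array([[-.0002,.022,.168],mast(.145,.016,.016),mast(.145,.016,-.016),mast(.24,.016,.016),mast(.24,.016,-.016),mast(.06,.016,.016),mast(.06,.016,-.016)]))).round(0).tolist())
E
```

```text
[ 0.43 -0.3  -0.28  2.2  -0.65  0.78 -0.61] [-0.0017 -0.0098 -0.0191 -0.0159  0.0149 -0.0082]
[[287.0, 210.0], [293.0, 224.0], [332.0, 224.0], [279.0, 125.0], [334.0, 125.0], [300.0, 274.0], [331.0, 274.0]]
```

View pics/w1.png

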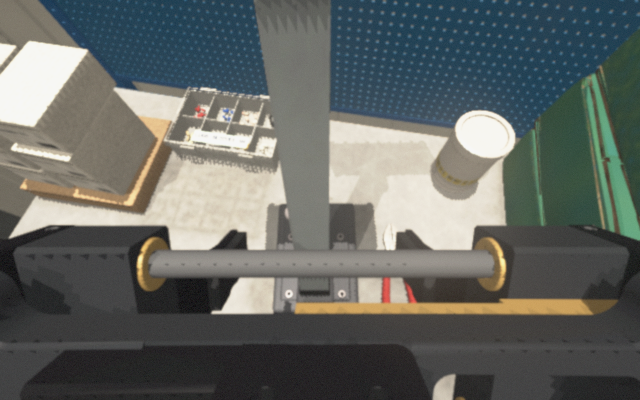

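Wrist picture: sleeve between about x=275 and 330 at row 125, base below it at rows 205–300, a few pixels left of the prediction. I'll enlarge the button area (around 287,210) and measure the sleeve's edges.

```bash
python3 - <<'E'
from h import *
im=cv2.imread("pics/w1.png");cv2.imwrite("pics/w1z.png",cv2.resize(im[60:250,240:380],None,fx=3,fy=3,interpolation=2))
g=cv2.GaussianBlur(im,(3,3),0).astype(int)
for r in (80,100,125,150,175,195): 
    d=np.abs(g[r,241:381]-g[r,239:379]).sum(1); ix=[i+240 for i in range(1,139) if d[i]>40 and d[i]>=d[i-1] and d[i]>d[i+1]]; print(r,[(i,int(d[i-240])) for i in ix])
c=np.load("w1.npz");p=np.load("p.npy")
for s in (.28,.24,.2,.18,.16): print(s,proj(c,W(p,np.array([mast(s,.016,.016),mast(s,.016,-.016),mast(s,-.016,.016),mast(s,-.016,-.016)]))).round(1).tolist())
E
```

```text
80 [(266, 77), (329, 76), (377, 50)]
100 [(260, 51), (263, 43), (329, 83), (352, 43)]
125 [(246, 62), (257, 127), (263, 158), (271, 245), (274, 45), (329, 186), (360, 44)]
150 [(244, 136), (255, 211), (265, 55), (274, 237), (329, 140)]
175 [(282, 172), (329, 192), (334, 45)]
195 [(285, 194), (329, 185), (350, 43)]
0.28 [[268.5, 52.5], [335.7, 51.7], [275.7, 28.1], [334.3, 27.3]]
0.24 [[278.9, 125.1], [334.1, 124.6], [283.9, 96.7], [333.0, 96.3]]
0.2 [[286.1, 175.6], [333.0, 175.3], [289.7, 146.4], [332.2, 146.1]]
0.18 [[289.0, 195.5], [332.5, 195.3], [292.1, 166.4], [331.8, 166.2]]
0.16 [[291.4, 212.8], [332.2, 212.7], [294.2, 184.0], [331.5, 183.9]]
```

View pics/w1z.png

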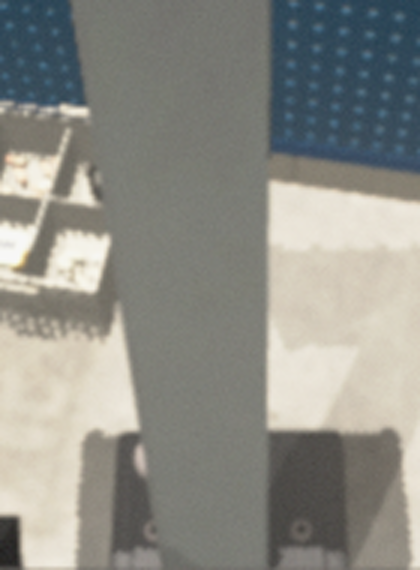

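The zoom shows the sleeve's left edge from (82,60) to (133,405), right edge at 269, and the button's crown peeping out at (138,459), i.e. (286,212.7) in the full picture. I'll refit with the wrist view.

```bash
cat >> fit.py <<'E'
c=np.load("w1.npz");rows=np.array([80,125,175,195]);L=[266,272.5,282,285];Rr=[329]*4;ss=np.linspace(.15,.3,40)
def wr(p):
    o=[]
    for y,e in((.016,L),(-.016,Rr)):
        q=proj(c,W(p,np.array([mast(s,.016,y) for s in ss])));o+=list(np.interp(rows,q[::-1,1],q[::-1,0])-e)
    b=proj(c,W(p,[-.0002,.020,.168]))[0]-[287,212.7]
    return np.r_[o,b]
r=least_squares(lambda p:np.r_[res(p),2*wr(p)],p,loss="soft_l1");p=r.x
print("refit",p,wr(p).round(1),res(p).reshape(-1,2).round(1).tolist());np.save("p.npy",p)
from bench import robot, imaging
st=robot.get_state()
for b in(.1,.06,0):print(b,delta(st,grasp(p,.145,back=b)).round(4))
E
python3 fit.py
```

```text
[0.57938142 0.07540783 0.45643058] 26.15154604918978
[[-1.0, -0.1], [1.1, -0.8], [0.5, -0.5], [1.1, 0.1], [0.4, 0.6], [-0.6, 0.7], [0.3, 1.5], [1.3, -2.6], [-0.7, 0.2], [0.6, -0.6], [-0.7, -0.1], [-0.1, 0.0], [-1.6, 0.7], [0.4, -3.2], [-0.5, -1.4]]
button [[0.56950546 0.09506757 0.168     ]
 [0.57920859 0.07532297 0.16790319]]
refit [0.57664733 0.07683041 0.48457344] [-0.5  0.7 -0.3  0.1  0.   0.1  0.3  0.3 -0.3 -0.5] [[-0.7, 0.7], [1.1, -0.7], [0.3, 0.1], [1.0, 0.7], [0.2, 1.1], [-1.1, 1.5], [0.2, 1.5], [0.0, -2.7], [-1.3, 0.6], [-0.0, -0.1], [-1.3, 0.1], [-0.8, 0.5], [-2.2, 1.0], [-1.0, -2.9], [-1.9, -1.3]]
0.1 [-0.006  -0.0096  0.0007  0.0019  0.013  -0.0268]
0.06 [-0.0054 -0.0097  0.0407  0.0019  0.013  -0.0268]
0 [-0.0047 -0.0098  0.1007  0.0019  0.013  -0.0268]
```

>>> creep_tool(
  increments="-0.005,-0.0097,0,0.002,0.013,-0.027 | 0,0,0.025,0,0,0 | 0,0,0.025,0,0,0 | 0,0,0.025,0,0,0 | 0,0,0.015,0,0,0 | 0,0,0,0,0,0 | 0,0,0,0,0,0",
)

```text
clock: 3.28
position: [0.5793, 0.0726, 0.1771]
tool_rot: [-0.078, 0.917, 0.228, 0.317]
ft_force: [0.6, -0.6, -0.3]
opening: 0.0868
gripper_force: 0.0
```

```bash
python3 - <<'E'
from h import *;from bench import robot, imaging
p=np.load("p.npy");st=robot.get_state();print(st["joint_positions"].round(2),delta(st,grasp(p,.145)).round(4))
c=imaging.capture("wrist");cv2.imwrite("pics/w2.png",c["image"])
c2=imaging.capture("scene");cv2.imwrite("pics/s2.png",c2["image"])
o=np.zeros((600,640,3),np.uint8);o[:250]=c["image"][100:350];o[250:]=cv2.resize(c2["image"][100:275,150:470],None,fx=2,fy=2);cv2.imwrite("pics/m2.png",o)
print(proj(c,W(p,np.array([[-.0002,.022,.168]]))))
E
```

```text
[ 0.22 -0.11 -0.2   2.21 -0.67  0.53 -0.57] [-0.0061 -0.005   0.0069 -0.0011 -0.0023  0.0025]
[[274.44505005 264.03532314]]
```

View pics/m2.png

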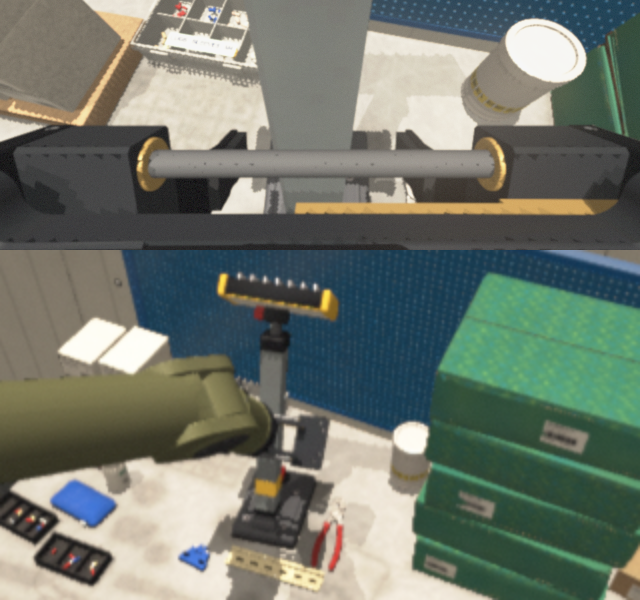

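The fingers straddle the sleeve with gaps on both sides (sleeve about x=255–365 at row 130 of the wrist picture), nothing touching. I'll check the sleeve's edges against the model.

```bash
python3 - <<'E'
from h import *;from bench import robot, imaging
p=np.load("p.npy");c=imaging.capture("wrist")
g=cv2.GaussianBlur(c["image"],(3,3),0).astype(int)
ss=np.linspace(.15,.3,80)
q={y:proj(c,W(p,np.array([mast(s,.016,y) for s in ss]))) for y in(.016,-.016)}
for r in (110,130,150,170,190,210,222):
    d=np.abs(g[r,231:401]-g[r,229:399]).sum(1); print(r,[(i+230,int(d[i])) for i in range(1,169) if d[i]>70 and d[i]>=d[i-1] and d[i]>d[i+1]],[np.interp(r,q[y][::-1,1],q[y][::-1,0]).round(1) for y in q])
E
```

```text
110 [(232, 123)] [np.float64(244.5), np.float64(368.6)]
130 [(244, 144), (247, 141), (366, 83)] [np.float64(248.7), np.float64(365.9)]
150 [(236, 128), (238, 137), (248, 227), (253, 189), (363, 184)] [np.float64(252.9), np.float64(363.2)]
170 [(360, 133)] [np.float64(257.1), np.float64(360.5)]
190 [(261, 145), (358, 137)] [np.float64(261.3), np.float64(357.7)]
210 [(265, 179), (354, 176)] [np.float64(265.5), np.float64(355.0)]
222 [(268, 181), (353, 182)] [np.float64(268.0), np.float64(353.4)]
```

>>> creep_tool(
  increments="-0.006,-0.005,0.007,-0.001,-0.002,0.0025 | 0,0,0,0,0,0 | 0,0,0,0,0,0",
)

```text
clock: 3.8
position: [0.5759, 0.077, 0.1665]
tool_rot: [-0.078, 0.918, 0.227, 0.316]
ft_force: [1.1, 0.3, -0.7]
opening: 0.0873
gripper_force: 0.0
```

```bash
python3 - <<'E'
from h import *;from bench import robot, imaging
p=np.load("p.npy");print(delta(robot.get_state(),grasp(p,.145)).round(4))
E
```

```text
[ 0.0012  0.0005 -0.0009 -0.0008  0.0009 -0.0003]
```

>>> creep_tool(
  increments="0.001,0.0005,-0.001,0,0,0 | 0,0,0,0,0,0 | 0,0,0,0,0,0 | 0,0,0,0,0,0 | 0,0,0,0,0,0 | 0,0,0,0,0,0 | 0,0,0,0,0,0 | 0,0,0,0,0,0",
  aperture=0,
)

```text
clock: 4.8
position: [0.5768, 0.0758, 0.1678]
tool_rot: [-0.078, 0.918, 0.226, 0.316]
ft_force: [6.1, -0.7, -5.5]
opening: 0.0319
gripper_force: 29.9
```

```bash
python3 - <<'E'
from h import *;from bench import robot, imaging
p=np.load("p.npy");s=robot.get_state();print(delta(s,grasp(p,.145)).round(4),s["moment"])
P,R=tool(s);print("1mm up mast in tool axes",R.inv().apply(W([0,0,p[2]],A)))
E
```

```text
[ 0.0001 -0.001   0.      0.0008  0.0005 -0.0009] [-0.90825005  0.19863845 -0.62674394]
1mm up mast in tool axes [ 8.28747765e-01 -2.50633162e-04 -5.59622264e-01]
```

>>> creep_tool(
  increments="0.0033,0,-0.00225,0,0,0 | 0.0033,0,-0.00225,0,0,0 | 0.0033,0,-0.00225,0,0,0 | 0.0033,0,-0.00225,0,0,0 | 0,0,0,0,0,0 | 0,0,0,0,0,0",
)

```text
clock: 5.55
position: [0.5812, 0.0779, 0.1829]
tool_rot: [-0.078, 0.918, 0.226, 0.316]
ft_force: [7.0, 0.4, -6.4]
opening: 0.0316
gripper_force: 29.8
```

```bash
cat > chk.py <<'E'
from h import *;from bench import robot, imaging
import sys
p=np.load("p.npy");s=robot.get_state();P,R=tool(s)
d=P-W(p,mast(.145));u=W([0,0,p[2]],np.array([A,N,Y]));print("TCP rel. button along mast,normal,y mm",(u@d*1000).round(1),"force",(u@s["ft_force"]).round(1))
c=imaging.capture("scene");np.savez("sc.npz",**c);im=c["image"];hsv=cv2.cvtColor(im,cv2.COLOR_BGR2HSV)
m=cv2.inRange(hsv,(15,120,90),(35,255,255));m[:,:230]=0;m[:,340:]=0;m[250:]=0;n,l,t,k=cv2.connectedComponentsWithStats(m)
print([(t[i,4],k[i].round(1).tolist()) for i in range(1,n) if t[i,4]>12])
for h in(0,.036,.072):print(h,proj(c,W(p,mast(.073+h,.016))).round(1),end=" ")
E
python3 chk.py
```

```text
TCP rel. button along mast,normal,y mm [15.7  0.1 -1.2] force [-4.1 -8.1 -2.9]
[(np.int32(239), [293.6, 119.0]), (np.int32(98), [283.6, 214.0])]
0 [[282.4 218.7]] 0.036 [[282.7 209. ]] 0.072 [[283. 199.]]
```

>>> creep_tool(
  increments="0.0033,0,-0.00225,0,0,0 | 0.0033,0,-0.00225,0,0,0 | 0.0033,0,-0.00225,0,0,0 | 0.0033,0,-0.00225,0,0,0 | 0.0033,0,-0.00225,0,0,0 | 0,0,0,0,0,0 | 0,0,0,0,0,0",
)

```text
clock: 6.48
position: [0.5869, 0.0807, 0.2023]
tool_rot: [-0.078, 0.918, 0.226, 0.316]
ft_force: [6.7, -0.5, -5.2]
opening: 0.0312
gripper_force: 29.8
```

```bash
python3 chk.py
```

```text
TCP rel. button along mast,normal,y mm [36.2  0.1 -1.3] force [-3.1 -7.  -3.6]
[(np.int32(248), [293.7, 111.7]), (np.int32(96), [284.0, 208.6])]
0 [[282.4 218.7]] 0.036 [[282.7 209. ]] 0.072 [[283. 199.]]
```

>>> creep_tool(
  increments="0.0017,0,-0.0011,0,0,0 | 0,0,0,0,0,0 | 0,0,0,0,0,0",
)

```text
clock: 6.9
position: [0.5873, 0.0809, 0.2038]
tool_rot: [-0.078, 0.918, 0.226, 0.316]
ft_force: [8.4, -0.3, -6.9]
opening: 0.0316
gripper_force: 29.8
```

```bash
python3 chk.py
```

```text
TCP rel. button along mast,normal,y mm [37.7  0.1 -1.4] force [-4.3 -9.1 -4.1]
[(np.int32(248), [293.8, 111.1]), (np.int32(95), [283.9, 208.1])]
0 [[282.4 218.7]] 0.036 [[282.7 209. ]] 0.072 [[283. 199.]]
```

>>> creep_tool(
  increments="0.0017,0,-0.0011,0,0,0 | 0,0,0,0,0,0 | 0,0,0,0,0,0",
)

```text
clock: 7.32
position: [0.5875, 0.081, 0.2045]
tool_rot: [-0.078, 0.918, 0.226, 0.315]
ft_force: [10.6, 0.4, -11.3]
opening: 0.0318
gripper_force: 29.8
```

```bash
python3 chk.py;echo; python3 - <<'E'
import cv2
hsv=cv2.cvtColor(cv2.imread("pics/scene0.png"),cv2.COLOR_BGR2HSV)
m=cv2.inRange(hsv,(15,120,90),(35,255,255));m[:,:230]=0;m[:,340:]=0;m[250:]=0;n,l,t,k=cv2.connectedComponentsWithStats(m)
print([(t[i,4],k[i].round(1).tolist()) for i in range(1,n) if t[i,4]>12])
E
```

```text
TCP rel. button along mast,normal,y mm [38.4  0.2 -1.3] force [ -7.8 -12.6  -4.6]
[(np.int32(243), [293.5, 110.9]), (np.int32(96), [283.9, 208.0])]
0 [[282.4 218.7]] 0.036 [[282.7 209. ]] 0.072 [[283. 199.]] 
[(np.int32(231), [293.3, 124.6]), (np.int32(96), [283.5, 218.0])]
```

>>> creep_tool(
  increments="0.0025,0,-0.0017,0,0,0 | 0,0,0,0,0,0 | 0,0,0,0,0,0",
)

```text
clock: 7.75
position: [0.5876, 0.081, 0.205]
tool_rot: [-0.078, 0.919, 0.226, 0.314]
ft_force: [18.6, 1.0, -21.6]
opening: 0.0321
gripper_force: 29.8
```

```bash
python3 chk.py;python3 -c "
from h import *
p=np.load('p.npy');c=np.load('sc.npz')
print(proj(c,W(p,np.array([mast(.376),mast(.412),mast(.414),mast(.448)]))))"
```

```text
TCP rel. button along mast,normal,y mm [39.   0.2 -1.4] force [-15.3 -22.7  -7.8]
[(np.int32(244), [293.9, 110.7]), (np.int32(99), [283.9, 207.8])]
0 [[282.4 218.7]] 0.036 [[282.7 209. ]] 0.072 [[283. 199.]] [[287.12400305 124.64719282]
 [287.59110626 111.98123667]
 [287.61753441 111.26443276]
 [288.07478696  98.8594489 ]]
```

>>> creep_tool(
  increments="-0.0033,0,0.0022,0,0,0 | -0.0033,0,0.0022,0,0,0 | 0,0,0,0,0,0 | 0,0,0,0,0,0",
)

```text
clock: 8.3
position: [0.5868, 0.0807, 0.2021]
tool_rot: [-0.078, 0.918, 0.226, 0.316]
ft_force: [5.9, -0.2, -3.2]
opening: 0.032
gripper_force: 29.9
```

```bash
python3 chk.py
```

```text
TCP rel. button along mast,normal,y mm [35.9  0.1 -1.3] force [-1.5 -5.9 -2.9]
[(np.int32(244), [293.5, 111.8]), (np.int32(96), [283.9, 208.7])]
0 [[282.4 218.7]] 0.036 [[282.7 209. ]] 0.072 [[283. 199.]]
```

>>> creep_tool(
  increments="-0.0033,0,0.0022,0,0,0 | 0,0,0,0,0,0 | 0,0,0,0,0,0",
)

```text
clock: 8.72
position: [0.5867, 0.0805, 0.2014]
tool_rot: [-0.078, 0.917, 0.226, 0.318]
ft_force: [-3.8, -2.7, 11.1]
opening: 0.0315
gripper_force: 30.0
```

```bash
python3 chk.py
```

```text
TCP rel. button along mast,normal,y mm [35.2  0.1 -1.4] force [ 9.1  7.9 -0.6]
[(np.int32(238), [293.4, 111.9]), (np.int32(99), [283.9, 208.8])]
0 [[282.4 218.7]] 0.036 [[282.7 209. ]] 0.072 [[283. 199.]]
```

>>> creep_tool(
  increments="0,0,0,0,0,0 | 0,0,0,0,0,0 | 0,0,0,0,0,0 | 0,0,0,0,0,0 | 0,0,0,0,0,0",
  aperture=0.08,
)

```text
clock: 9.4
position: [0.5847, 0.081, 0.1975]
tool_rot: [-0.079, 0.918, 0.227, 0.315]
ft_force: [0.1, 0.3, 1.1]
opening: 0.0735
gripper_force: 0.0
```

```bash
python3 chk.py; python3 -c "
from h import *;from bench import robot, imaging
print(delta(robot.get_state(),grasp(np.load('p.npy'),.145,yoff=-.001)).round(4))"
```

```text
TCP rel. button along mast,normal,y mm [31.   0.3 -0.1] force [1.1 0.2 0.2]
[(np.int32(247), [293.7, 111.9]), (np.int32(97), [284.1, 208.6])]
0 [[282.4 218.7]] 0.036 [[282.7 209. ]] 0.072 [[283. 199.]] [-0.0255  0.0009  0.0176 -0.0009  0.001  -0.0004]
```

>>> creep_tool(
  increments="-0.0085,0.0009,0.0058,0,0,0 | -0.0085,0,0.0059,0,0,0 | -0.0085,0,0.0059,0,0,0 | 0,0,0,0,0,0 | 0,0,0,0,0,0",
  aperture=0.08,
)

```text
clock: 10.07
position: [0.5772, 0.0758, 0.1683]
tool_rot: [-0.078, 0.918, 0.227, 0.316]
ft_force: [-0.7, -0.1, 0.8]
opening: 0.0803
gripper_force: 0.0
```

```bash
python3 -c "
from h import *;from bench import robot, imaging
print(delta(robot.get_state(),grasp(np.load('p.npy'),.145,yoff=-.001)).round(4))"
```

```text
[-0.0004 -0.0001  0.0002 -0.0006  0.0004 -0.0004]
```

>>> creep_tool(
  increments="0,0,0,0,0,0 | 0,0,0,0,0,0 | 0,0,0,0,0,0 | 0,0,0,0,0,0 | 0,0,0,0,0,0 | 0,0,0,0,0,0 | 0,0,0,0,0,0 | 0,0,0,0,0,0",
  aperture=0,
)

```text
clock: 11.08
position: [0.577, 0.0758, 0.1678]
tool_rot: [-0.078, 0.918, 0.227, 0.316]
ft_force: [5.1, 1.3, -5.3]
opening: 0.0317
gripper_force: 29.9
```

```bash
python3 chk.py
```

```text
TCP rel. button along mast,normal,y mm [-0.1 -0.1 -1.1] force [-3.5 -6.5 -1.2]
[(np.int32(242), [293.5, 111.8]), (np.int32(72), [283.0, 209.5])]
0 [[282.4 218.7]] 0.036 [[282.7 209. ]] 0.072 [[283. 199.]]
```

>>> creep_tool(
  increments="0.0033,0,-0.00225,0,0,0 | 0.0033,0,-0.00225,0,0,0 | 0.0033,0,-0.00225,0,0,0 | 0.0033,0,-0.00225,0,0,0 | 0.0033,0,-0.00225,0,0,0 | 0.0033,0,-0.00225,0,0,0 | 0.0033,0,-0.00225,0,0,0 | 0.0033,0,-0.00225,0,0,0 | 0.0033,0,-0.00225,0,0,0 | 0,0,0,0,0,0 | 0,0,0,0,0,0",
)

```text
clock: 12.5
position: [0.5871, 0.0808, 0.2024]
tool_rot: [-0.078, 0.918, 0.227, 0.316]
ft_force: [5.6, 1.9, -4.4]
opening: 0.0317
gripper_force: 29.8
```

```bash
python3 chk.py
```

```text
TCP rel. button along mast,normal,y mm [36.3 -0.1 -1.4] force [-2.4 -6.9 -0.9]
[(np.int32(131), [272.6, 95.7]), (np.int32(129), [315.7, 101.4]), (np.int32(79), [283.8, 199.1])]
0 [[282.4 218.7]] 0.036 [[282.7 209. ]] 0.072 [[283. 199.]]
```

>>> creep_tool(
  increments="0.0017,0,-0.0011,0,0,0 | 0.0017,0,-0.0011,0,0,0 | 0,0,0,0,0,0 | 0,0,0,0,0,0",
)

```text
clock: 13.05
position: [0.5877, 0.0811, 0.2046]
tool_rot: [-0.078, 0.918, 0.227, 0.315]
ft_force: [9.6, 3.8, -11.5]
opening: 0.0318
gripper_force: 29.8
```

```bash
python3 chk.py
```

```text
TCP rel. button along mast,normal,y mm [38.6 -0.  -1.4] force [ -7.8 -13.3  -1.1]
[(np.int32(138), [274.2, 95.1]), (np.int32(119), [316.2, 100.5]), (np.int32(79), [283.7, 198.4])]
0 [[282.4 218.7]] 0.036 [[282.7 209. ]] 0.072 [[283. 199.]]
```

Same signature as before; confirm the lock by pushing both ways.

>>> creep_tool(
  increments="0.0025,0,-0.0017,0,0,0 | 0,0,0,0,0,0 | 0,0,0,0,0,0",
)

```text
clock: 13.48
position: [0.5878, 0.0811, 0.2051]
tool_rot: [-0.078, 0.919, 0.227, 0.314]
ft_force: [16.9, 4.6, -20.4]
opening: 0.0321
gripper_force: 29.8
```

```bash
python3 chk.py
```

```text
TCP rel. button along mast,normal,y mm [39.1  0.1 -1.4] force [-14.1 -22.6  -3.8]
[(np.int32(260), [294.1, 97.4]), (np.int32(80), [283.9, 198.2])]
0 [[282.4 218.7]] 0.036 [[282.7 209. ]] 0.072 [[283. 199.]]
```

>>> creep_tool(
  increments="-0.0033,0,0.0022,0,0,0 | -0.0033,0,0.0022,0,0,0 | -0.0033,0,0.0022,0,0,0 | 0,0,0,0,0,0 | 0,0,0,0,0,0",
)

```text
clock: 14.15
position: [0.5869, 0.0806, 0.2015]
tool_rot: [-0.078, 0.917, 0.227, 0.318]
ft_force: [-6.2, 0.5, 10.9]
opening: 0.032
gripper_force: 30.0
```

```bash
python3 chk.py
```

```text
TCP rel. button along mast,normal,y mm [35.4 -0.1 -1.4] force [8.7 8.4 3.3]
[(np.int32(123), [270.8, 95.5]), (np.int32(133), [315.3, 101.7]), (np.int32(75), [283.6, 199.4])]
0 [[282.4 218.7]] 0.036 [[282.7 209. ]] 0.072 [[283. 199.]]
```

Locked both ways at the third hole. Release and back off along the tool.

>>> creep_tool(
  increments="0,0,0,0,0,0 | 0,0,0,0,0,0 | 0,0,0,0,0,0 | 0,0,0,0,0,0 | 0,0,0,0,0,0 | 0,0,-0.02,0,0,0 | 0,0,-0.03,0,0,0 | 0,0,-0.03,0,0,0 | 0,0,-0.02,0,0,0 | 0,0,0,0,0,0 | 0,0,0,0,0,0",
  aperture=0.087,
)

```text
clock: 15.58
position: [0.5378, 0.0509, 0.2739]
tool_rot: [-0.08, 0.918, 0.228, 0.313]
ft_force: [-0.3, 0.3, -0.4]
opening: 0.0872
gripper_force: 0.0
```

```bash
python3 chk.py; python3 - <<'E'
from bench import robot, imaging
import cv2,numpy as np
a=imaging.capture("scene")["image"];b=imaging.capture("top")["image"];w=imaging.capture("wrist")["image"]
o=np.zeros((600,800,3),np.uint8);o[:300,:400]=cv2.resize(a[80:280,170:437],(400,300));o[:300,400:]=cv2.resize(b[120:280,180:393],(400,300));o[300:,:480]=cv2.resize(w,(480,300));cv2.imwrite("pics/f.png",o)
E
```

```text
TCP rel. button along mast,normal,y mm [86.5 76.7 -4.9] force [-0.4  0.   0.4]
[(np.int32(259), [294.0, 98.6]), (np.int32(91), [284.1, 198.9])]
0 [[282.4 218.7]] 0.036 [[282.7 209. ]] 0.072 [[283. 199.]]
```

View pics/f.png

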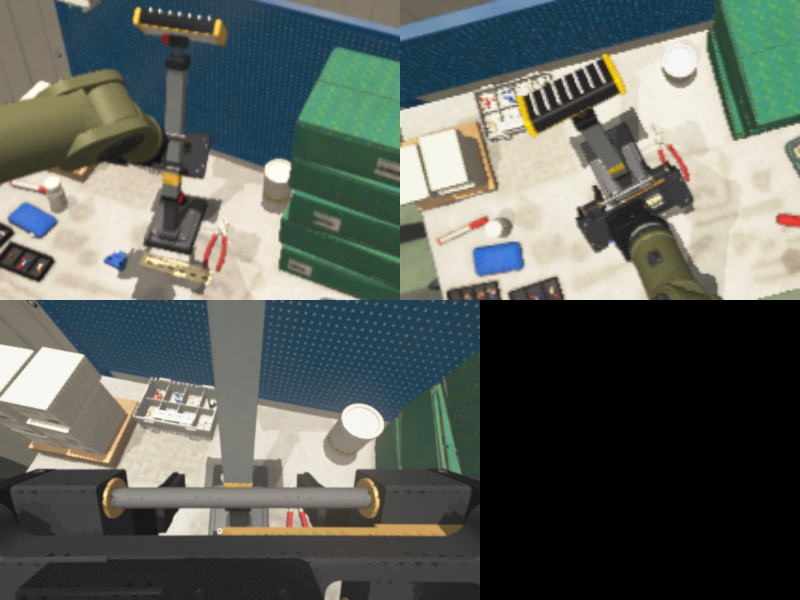

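The lamp stands raised with the band at scene (284,199), where the third hole should put it. It didn't drop when released. The gripper is clear and the other things lie where they were.

```bash
python3 -c "
from bench import robot, imaging
print(robot.close_job())"
```

```text
the job is handed in; nothing more can be done
None
```

The lamp is locked in the yellow-band (third) hole: it clicked into the second hole on the way, held when pushed up and down and after release, and the job was handed in at about 16 s with the gripper clear and the other things undisturbed in the last pictures.

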